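Open a sample conditioner for loading and hang up its transport guards

TASK

Get the sample conditioner ready for loading: swing its lid up, flip up the stay on its right side and let the lid down so that it rests on the stay, not leaning back. Only once the stay is up, lift every orange transport guard off its block inside and hang it astride the horizontal steel rail on the left. Leave the other things on the bench where they are.

Things in the scene. Friction and masses are not known exactly. Their poses are not given: they have to be found in the camera images.
- bay: Sample conditioner: fixed white open-topped box, 200 deep (its x) x 310 wide (its y) x 100 high, walls 6 thick. Origin: centre of its underside; x points away from the robot, y to its left. Inside are four aluminium blocks, 50 (x) x 22 (y), tops at z = 60, at x = -20, y = -99, -33, 33, 99, and cross walls 6 thick to z = 70 at x = -75 and 25. Sizes in mm.
- lid (a joint): Angle of the pale-blue lid (200 x 310 x 8, 0.6 kg) about its hinge along the box's rear (far) top edge: 0 = closed, growing as the front edge swings up and away from the robot; 1.75 = stop, leaning back past upright, where gravity keeps it. Below about 1.5 it falls shut unless the stay carries it; resting on the stay it reads about 1.31.
- lid_hinge (a point): Midpoint of the lid's hinge line, which is parallel to the conditioner's y, at x = +100, z = 100 in the conditioner's frame.
- lid_handle (a point): Centre of the lid's dark bow handle: a round bar, diameter 12, 120 long, parallel to the hinge, a leg at each end. With the lid closed it lies 230 in front of and 35 above the hinge line, 30 ahead of the lid's front edge, free below. The bar can turn between finger pads, so a hand kept pointing down can carry it round the whole arc.
- stay (a joint): Angle of the stay (steel arm, red crossbar) outside the conditioner's right (-y) wall: 0 = folded level, free end towards the robot; turns in the same sense as the lid; 1.57 = upright, 1.92 = stop, leaning back, where gravity keeps it; below about 1.5 it falls back. About 1.73 under the propped lid. Flip it up to its stop while the lid leans fully back.
- stay_pivot (a point): Pivot of the stay at its arm: x = +50, y = -172, z = 80 in the conditioner's frame; axis along the conditioner's y. The stay moves easily (under 2 N).
- stay_grip (a point): Place to grip the stay: on the round red crossbar at its free end, 116.5 from the pivot axis. The crossbar has diameter 12, is parallel to the conditioner's y and runs 80 outwards from the arm; this point is 55 outside the arm (and the pivot point), 72 outside the lid's right edge. The bar can turn between the finger pads.
- lid_ear (a point): Steel ear on the lid's right edge, sticking out 33 from it, 66 to 122 from the hinge line; this point is on its underside, 100 from the hinge line. As the lid is let down on the raised stay the ear meets the crossbar's inner part, and a ledge (16 deep) under the ear's outer end catches the crossbar.
- guard1: Orange saddle-shaped guard (inverted U), 0.15 kg: flat top 60 long (its x) x 38 (its y) x 4 thick; skirts 4 thick along its long sides hang 45 below, 30 apart inside, ends open. White grip rib on top, 50 long (x), 12 wide (y), to 32 above the origin. Origin: centre of the flat top's underside, which rests on its block, later on the rail. x starts roughly along the conditioner's x.
- guard2: Orange guard, the same as guard1. Three or four guards are present. Each lifts straight up off its block.
- guard3: Orange guard, the same as guard1.
- guard4: Orange guard, the same as guard1.
- rail_mid (a point): Centre of the bar of the fixed steel rail: a round bar of diameter 18, 330 long between two posts of diameter 22, its axis 115 above the bench; its long direction is the y axis of this frame. A guard hangs astride it with its skirts either side of the bar; four fit side by side, e.g. at y = -108, -36, +36, +108.
- solvent: Amber solvent bottle, 170 tall, 70 across (mm). Bystander, to be left alone. Origin at its underside.
- washjar: Clear jar, 100 tall, 76 across (mm). Bystander, to be left alone. Origin at its underside.
- beaker: Glass beaker, 90 tall, 70 across at the rim (mm). Bystander, to be left alone. Origin at its underside.
- wrench: Steel wrench, 150 long, lying between the conditioner and the rail (mm). Bystander, to be left alone. Origin at its underside.
- meter: White hand-held meter with red keys, 130 x 70 x 18, lying flat (mm). Bystander, to be left alone. Origin at its underside.
- mouse: Grey computer mouse, 100 x 60 x 30 (mm). Bystander, to be left alone. Origin at its underside.
- vialtray: Blue divided vial tray, 140 x 100 x 40 (mm). Bystander, to be left alone. Origin at its underside.

How it is judged:
By the outcome, as a careful person would: the job done as asked, in the order asked, and still so for the second after the job is handed in, with the robot touching nothing.
Of guard1, guard2, guard3, guard4 only 3 to 4 are there at a start; the rules pass over those that are not, and their reading is None.
At some moment in a run one of guard1, guard2, guard3, guard4 may be knocked a few centimetres aside while the robot is not near it.
It also fails if it takes over 210 s, if anything falls off the work surface, if the arm or the gripper's body presses on something with over 40 N, if the wrist force passes 120 N, or if a joint passes its speed limit or range.

ROBOT

A 7-joint arm with a two-finger parallel gripper is mounted at the origin on the work surface. World frame = base frame: x ahead of the robot, y to its left, z up, the work surface at z = 0. Lengths are in mm, angles in rad, forces in N, time in s.
With the tool pointing down it reaches from about 400 to 875 mm from the base axis. Payload 4.4 kg.
Tool frame: the origin (TCP) lies at the very end of the fingers, on their centre line; the grasp point (between the pads) lies 19 mm behind it; z points along the fingers, y is the direction in which the jaws open and shut (so a half turn about z gives the same grasp; the last joint's range is limited). The gripper opens to 85 mm and grips with 20 to 120 N. Pads are 22 mm wide; open, the fingers measure 114 mm over their backs; the gripper's body (76 mm by 85 mm) begins 54 mm behind the grasp point. The pads swing forward as they close: fully open they stand 13 mm farther back than shut.
Start: joints at [1.247, 0.628, 0.038, 1.517, -0.027, 0.996, -0.02], TCP at [165.747, -628.527, 231.313] pointing down, gripper open.
Joint ranges: [-3.06, 3.06], [-0.37, 2.12], [-1.25, 1.32], [0.18, 2.47], [-1.1, 4.24], [0.23, 1.98], [-2.94, 2.94]. Speed limits (rad/s): [2.57, 2.57, 3.14, 3.14, 3.14, 3.14, 3.14].

INTERFACE

Orientations are given as [roll, pitch, yaw] about the fixed x, y, z axes, in that order (R = Rz(yaw) Ry(pitch) Rx(roll)).
In Python, from cell import ctrl, eyes gives the robot as it stands.
- The arm moves only by the tool move_arm, never from a script. Its argument "increments" is a list of rows, each a list of 6 numbers: the shift along the tool's x, y, z in cm, then the turn, a rotation vector about the tool's x, y, z in degrees. In form: [[x, y, z, wx, wy, wz], ...]. A call has 1 to 20 rows; each row is the pose to reach, as a shift and turn from the pose commanded when the call began, along the tool's axes at that moment; what a row does not reach only later rows make up. A row lasts 1/10 s, in which the tool goes at most 50 mm and 8.59 degrees, less where a joint would pass 70% of its speed; a pose out of reach is approached as far as the arm can. A call with a gripper value outside its range is refused whole. "grip" is the opening, from -1 (shut) to 1 (fully open), set as the call begins (left out, the last holds). The fingers move at their own pace and stop on an object; the grip force is fixed at half the most. Time passes only in rows, so rows that repeat a pose let the fingers close. It gives the time, the measured TCP pose, the force and the opening at its end, in the units of the state.
- ctrl.read_state(): the state, without advancing time (a new reading comes with each control period).
- eyes.get_image(name): name is "side" or "top"; returns the picture (480x640x3 uint8, red, green, blue); there is no depth.
- eyes.calibration(name): a dict with "fx", "fy", "cx", "cy" (pixels), "pose" (4x4, takes a point from camera to world coordinates). Camera axes: x right, y up, looking along -z (the intrinsics and any distortion apply to the point x, -y, -z); pixel columns grow to the right and rows downward; lengths in mm; the calibration is good to about 2 mm. A picture is of the moment at which its call begins. calibration takes no time and is no camera call.
- ctrl.finish_job(): hands the job in, once; it reports no verdict.
The state is a dict: "clock": time; "qpos": joint angles; "qd": joint speeds; "tau": joint torques, N m; "eef_pos": TCP position; "tool_rot": TCP orientation; "force": force on the tool from outside, world axes, zero at the start; "torque": the same for the moment, N m; "width": finger opening in mm.
Only numpy, scipy, OpenCV 4.12 (cv2) and the standard library are available. Lean on these libraries where they do the work, as an engineer would, in place of code of your own. Each camera call takes 0.05 s, during which the arm holds its last target. There are 200 camera calls.

## Working session

There is one attempt and no reset: what is moved stays moved. The work goes in short steps, Python scripts to look and compute and a tool call to move; the robot and the scene stay as the last step left them, time stands still between calls to the robot, and variables do not carry over. Pictures are saved under pics/ and viewed, about 12 in all and at most 16, crops included, and the job is handed in when it is done.

Besides the shell and the picture viewer there is one more tool, called after "Emit:" by a JSON object that holds its "name" and its "arguments", one argument or row to a line. move_arm: Moves the arm, as the interface text tells. Its arguments: {"type":"object","properties":{"increments":{"type":"array","items":{"type":"array","items":{"type":"number"}}},"grip":{"type":"number"}},"required":["increments"]}

```bash
ls; mkdir -p pics
python3 - <<'E'
from cell import ctrl, eyes
import cv2
print(ctrl.read_state())
for n in("side","top"):
    c=eyes.calibration(n);print(n,c)
    cv2.imwrite(f"pics/{n}0.png",cv2.cvtColor(eyes.get_image(n),cv2.COLOR_RGB2BGR))
E
```

```text
pics
{'clock': 0.0, 'qpos': array([ 1.24719474,  0.6293313 ,  0.03845662,  1.51836598, -0.02699625,
        0.99629545, -0.02000341]), 'qd': array([ 0.00054975,  0.00120903,  0.00104253, -0.00095719, -0.00034082,
       -0.00105645,  0.00030258]), 'tau': array([ 7.15301630e-04, -5.63387632e+01,  1.22618917e+00, -1.93440574e+01,
        1.08322260e-02,  1.06056780e-02,  2.93558185e-05]), 'eef_pos': array([ 165.58132203, -627.91346387,  230.39961621]), 'tool_rot': array([-3.13971135e+00,  3.58075277e-05,  2.57788433e-01]), 'force': array([ 0.04275135,  0.34889674, -0.72884268]), 'torque': array([-0.04782387, -0.04472762,  0.0255949 ]), 'width': 85.5534831558442}
side {'fx': 547.1847219756079, 'fy': 547.1847219756079, 'cx': 309.5188261123575, 'cy': 247.3175216309558, 'pose': array([[-9.39520791e-01,  1.78485235e-01, -2.92307552e-01,
         2.59281948e+02],
       [-3.42368337e-01, -4.66521212e-01,  8.15562310e-01,
         8.76573124e+02],
       [ 9.19815763e-03,  8.66314596e-01,  4.99414071e-01,
         6.93102081e+02],
       [ 0.00000000e+00,  0.00000000e+00,  0.00000000e+00,
         1.00000000e+00]])}
top {'fx': 501.66273851822734, 'fy': 501.66273851822734, 'cx': 318.08491840016444, 'cy': 235.64275970603626, 'pose': array([[ 1.70801603e-02,  9.93939880e-01, -1.08589972e-01,
         4.98988594e+02],
       [-9.99770199e-01,  1.83848383e-02,  1.10248549e-02,
        -1.00117953e+02],
       [ 1.29544521e-02,  1.08376712e-01,  9.94025488e-01,
         1.20274959e+03],
       [ 0.00000000e+00,  0.00000000e+00,  0.00000000e+00,
         1.00000000e+00]])}
```

View pics/top0.png

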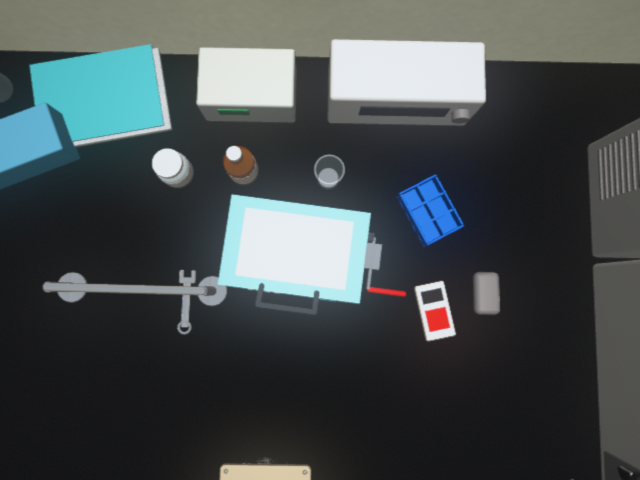

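View pics/side0.png

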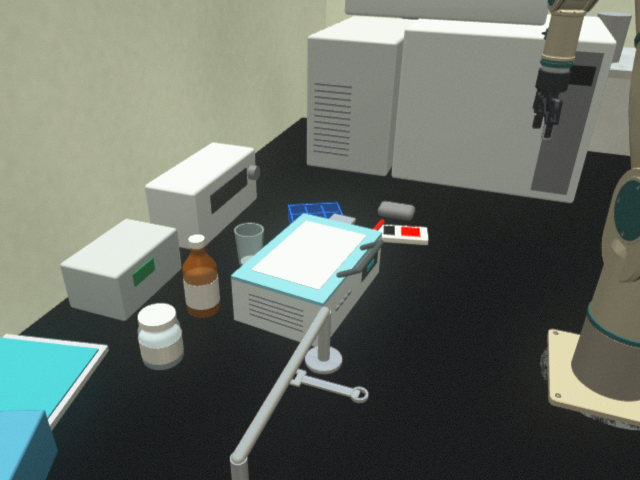

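The top view shows the lid with corners at about (233,195), (370,213), (360,302) and (220,284), and the handle bar from (258,304) to (316,312). The red crossbar runs (370,290) to (405,294), and the rail (47,287) to (213,291). The side view shows the lid closed and the wrench beside the rail.

```bash
cat > h.py <<'E'
import numpy as np, cv2
from scipy.optimize import least_squares
from scipy.spatial.transform import Rotation as R
from cell import ctrl, eyes
C={n:eyes.calibration(n) for n in("side","top")}
def px2w(n,uv,z):
    c=C[n];u,v=uv;d=np.array([(u-c['cx'])/c['fx'],-(v-c['cy'])/c['fy'],-1.])
    d=c['pose'][:3,:3]@d;o=c['pose'][:3,3];return o+d*(z-o[2])/d[2]
def proj(n,p):
    c=C[n];q=c['pose'][:3,:3].T@(np.asarray(p,float)-c['pose'][:3,3]);return np.array([c['cx']+c['fx']*q[0]/-q[2],c['cy']+c['fy']*q[1]/q[2]])
def pic(n,name,box=None,s=1):
    im=cv2.cvtColor(eyes.get_image(n),cv2.COLOR_RGB2BGR)
    if box: x0,y0,x1,y1=box; im=im[y0:y1,x0:x1]
    cv2.imwrite(f"pics/{name}.png",cv2.resize(im,None,fx=s,fy=s,interpolation=cv2.INTER_CUBIC))
def bay2w(b,p): # b=x,y,yaw
    c,s=np.cos(b[2]),np.sin(b[2]);return np.array([b[0]+c*p[0]-s*p[1],b[1]+s*p[0]+c*p[1],p[2]])
E
python3 - <<'E'
from h import *
obs=[((100,155,108),(233,195)),((100,-155,108),(370,213)),((-100,-155,108),(360,302)),((-100,155,108),(220,284))]
f=lambda b:np.concatenate([proj("top",bay2w(b,p))-uv for p,uv in obs])
r=least_squares(f,[550,-50,-.1]);b=r.x;print(b,r.fun.round(1))
for k,p in dict(handle=(-130,0,135),pivot=(50,-172,80),grip=(50-116.5,-227,80),hingeR=(100,-155,100),c=(-20,99,60)).items():
    w=bay2w(b,p);print(k,w.round(),proj("top",w).round(),proj("side",w).round())
for uv in[(47,287),(213,291)]:print(px2w("top",uv,115))
for uv in[(72,288),(212,291)]:print("post",px2w("top",uv,0))
print(px2w("side",(239,460),115),px2w("side",(325,312),115))
x0,y0,x1,y1=30,180,430,340
pic("top","t1",(200,180,420,330),3.6)
E
```

```text
[ 5.90439159e+02 -6.39774165e+01 -1.09928263e-01] [-0.8 -0.6  1.3 -0.8  0.7  0.8 -1.2  0.5]
handle [461. -50. 135.] [287. 308.] [371. 255.]
pivot [ 621. -240.   80.] [375. 237.] [325. 225.]
grip [ 499. -282.   80.] [393. 292.] [378. 226.]
hingeR [ 673. -229.  100.] [371. 213.] [303. 216.]
c [581.  37.  60.] [252. 253.] [299. 297.]
[496.41643529 466.62838434 115.        ]
[493.95620072 111.64315154 115.        ]
post [494.79975565 467.53703389   0.        ]
post [493.38370822 136.40139241   0.        ]
[496.79539947 469.15139756 115.        ] [494.37003591 136.50252655 115.        ]
```

View pics/t1.png

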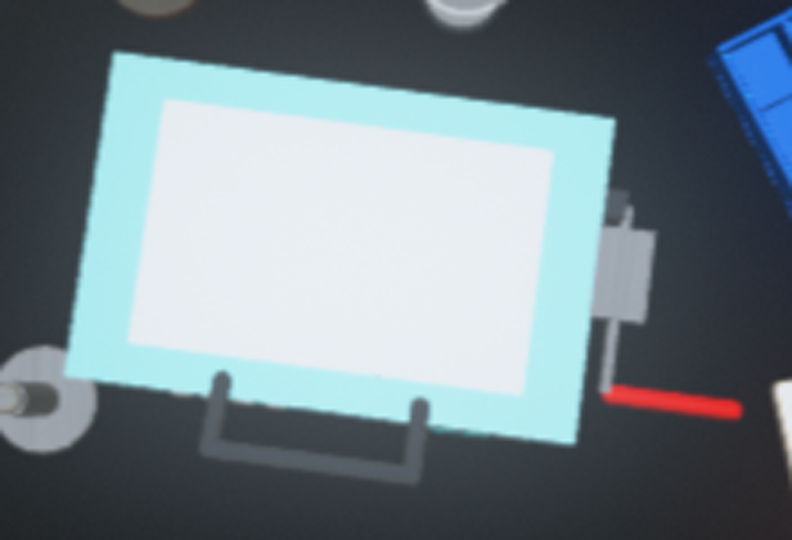

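The fit agrees with the known sizes to about 1 px, and the two cameras agree on the rail. I'll approach the point above the handle.

Emit:
{"name": "move_arm", "arguments": {
  "increments": [
    [43.3,-48.3,0,0,0,-68.9],
    [43.3,-48.3,0,0,0,-68.9],
    [43.3,-48.3,0,0,0,-68.9],
    [43.3,-48.3,0,0,0,-68.9],
    [43.3,-48.3,0,0,0,-68.9],
    [43.3,-48.3,0,0,0,-68.9],
    [43.3,-48.3,0,0,0,-68.9],
    [43.3,-48.3,0,0,0,-68.9],
    [43.3,-48.3,0,0,0,-68.9],
    [43.3,-48.3,0,0,0,-68.9],
    [43.3,-48.3,4,0,0,-68.9],
    [43.3,-48.3,5,0,0,-68.9],
    [43.3,-48.3,6,0,0,-68.9],
    [43.3,-48.3,6,0,0,-68.9],
    [43.3,-48.3,6,0,0,-68.9],
    [43.3,-48.3,6,0,0,-68.9],
    [43.3,-48.3,6,0,0,-68.9]
  ],
  "grip": -0.2
}}

```text
clock: 1.85
eef_pos: [460.9, -53.2, 171.8]
tool_rot: [3.141, 0.001, 1.457]
force: [-0.4, -0.7, 0.1]
width: 34.2
```

```bash
cat >> h.py <<'E'
B=np.array([590.4,-64,-.11])
def go(*ws,st=None):
    """each w=(x,y,z,yaw): print increments row from the current pose; tool pointing down"""
    st=st or ctrl.read_state();p=st['eef_pos'];M=R.from_euler('xyz',st['tool_rot'])
    print('at',p.round(1),st['tool_rot'].round(3),'F',st['force'].round(1),'w',round(st['width'],1),'t',round(st['clock'],2))
    for w in ws:
        d=M.inv().apply(np.array(w[:3])-p)/10
        rv=(M.inv()*R.from_euler('xyz',[np.pi,0,w[3]])).as_rotvec()*57.2958
        print([float(round(x,1)) for x in [*d,*rv]])
E
python3 - <<'E'
from h import *
h=bay2w(B,(-130,0,135));go((h[0],h[1],118,1.461))
pic("side","s1",(300,150,520,330),3.5)
E
```

```text
at [460.9 -53.2 171.8] [3.141e+00 1.000e-03 1.457e+00] F [-0.4 -0.7  0.1] w 34.2 t 1.85
[0.3, -0.0, 5.4, 0.0, 0.1, -0.2]
```

View pics/s1.png

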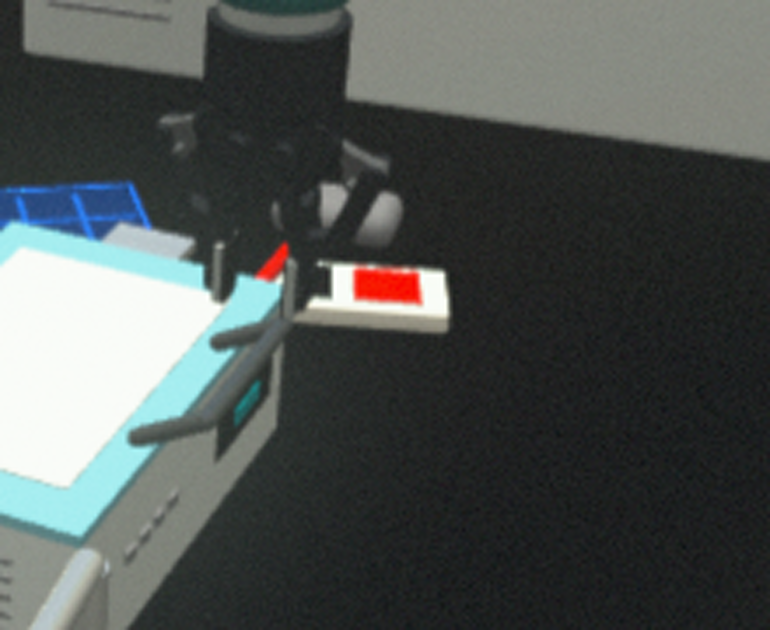

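The fingers, at about crop (218,270) and (290,290), straddle the line of the handle from above. I'll go down and close.

Emit:
{"name": "move_arm", "arguments": {
  "increments": [
    [0.3,0,2.5,0,0,0],
    [0.3,0,4.5,0,0,0],
    [0.3,0,5.4,0,0,0],
    [0.3,0,5.4,0,0,0]
  ]
}}

```text
clock: 2.3
eef_pos: [460.8, -49.1, 116.8]
tool_rot: [-3.14, 0.001, 1.459]
force: [-0.2, -1.1, -0.1]
width: 33.8
```

Emit:
{"name": "move_arm", "arguments": {
  "increments": [
    [0,0,0,0,0,0],
    [0,0,0,0,0,0],
    [0,0,0,0,0,0],
    [0,0,0,0,0,0],
    [0,0,0,0,0,0],
    [0,0,0,0,0,0]
  ],
  "grip": -1
}}

```text
clock: 2.9
eef_pos: [461.6, -48.5, 118.2]
tool_rot: [3.141, 0.001, 1.46]
force: [-2.5, -0.5, 6.9]
width: 10.0
```

Run:
```python
from h import *
r=np.hypot(230,35);a0=np.arctan2(35,230)
W=[]
for t in np.arange(1,17)*0.11:
    t=min(t,1.74);p=bay2w(B,(100-r*np.cos(t+a0),0,100+r*np.sin(t+a0)-17));W.append((*p,1.461))
go(*W)
```

```text
at [461.6 -48.5 118.2] [3.141e+00 1.000e-03 1.460e+00] F [-2.5 -0.5  6.9] w 10.0 t 2.9
[-0.1, 0.5, -2.5, 0.0, 0.0, -0.1]
[-0.1, 1.3, -4.9, 0.0, 0.0, -0.1]
[-0.1, 2.3, -7.2, 0.0, 0.0, -0.1]
[-0.1, 3.7, -9.4, 0.0, 0.0, -0.1]
[-0.1, 5.2, -11.5, 0.0, 0.0, -0.1]
[-0.1, 7.0, -13.3, 0.0, 0.0, -0.1]
[-0.1, 8.9, -15.0, 0.0, 0.0, -0.1]
[-0.1, 11.0, -16.4, 0.0, 0.0, -0.1]
[-0.1, 13.3, -17.6, 0.0, 0.0, -0.1]
[-0.1, 15.7, -18.5, 0.0, 0.0, -0.1]
[-0.1, 18.1, -19.2, 0.0, 0.0, -0.1]
[-0.1, 20.7, -19.6, 0.0, 0.0, -0.1]
[-0.1, 23.2, -19.7, 0.0, 0.0, -0.1]
[-0.1, 25.8, -19.6, 0.0, 0.0, -0.1]
[-0.1, 28.3, -19.1, 0.0, 0.0, -0.1]
[-0.1, 30.3, -18.5, 0.0, 0.0, -0.1]
```

Emit:
{"name": "move_arm", "arguments": {
  "increments": [
    [0,0.2,-1.2,0,0,0],
    [0,0.5,-2.5,0,0,0],
    [0,0.9,-3.7,0,0,0],
    [0,1.3,-4.9,0,0,0],
    [0,1.8,-6.1,0,0,0],
    [0,2.3,-7.2,0,0,0],
    [0,3.0,-8.3,0,0,0],
    [0,3.7,-9.4,0,0,0],
    [0,4.4,-10.5,0,0,0],
    [0,5.2,-11.5,0,0,0],
    [0,6.1,-12.4,0,0,0],
    [0,7,-13.3,0,0,0],
    [0,7,-13.3,0,0,0]
  ]
}}

```text
clock: 4.2
eef_pos: [526.5, -56.1, 251.0]
tool_rot: [-3.131, 0.002, 1.46]
force: [-13.3, 0.3, 7.8]
width: 9.5
```

Run:
```python
from h import *
r=np.hypot(230,35);a0=np.arctan2(35,230)
p=ctrl.read_state()['eef_pos'];print((p[2]-83)/r,np.arcsin((p[2]-83)/r)-a0)
W=[]
for t in .66+np.arange(1,20)*0.07:
    t=min(t,1.75);p=bay2w(B,(100-r*np.cos(t+a0),0,100+r*np.sin(t+a0)-17));W.append((*p,1.461))
go(*W)
pic("side","s2",(200,60,520,330),2.4)
```

```text
0.7219734331472273 0.6556348570433572
at [526.5 -56.1 251. ] [-3.131e+00  2.000e-03  1.460e+00] F [-13.3   0.3   7.8] w 9.5 t 4.2
[-0.1, 1.6, -1.2, -0.6, 0.1, -0.1]
[-0.1, 2.9, -2.2, -0.6, 0.1, -0.1]
[-0.1, 4.3, -3.1, -0.6, 0.1, -0.1]
[-0.1, 5.7, -3.9, -0.6, 0.1, -0.1]
[-0.1, 7.1, -4.6, -0.6, 0.1, -0.1]
[-0.1, 8.6, -5.2, -0.6, 0.1, -0.1]
[-0.1, 10.2, -5.7, -0.6, 0.1, -0.1]
[-0.1, 11.8, -6.1, -0.6, 0.1, -0.1]
[-0.1, 13.4, -6.4, -0.6, 0.1, -0.1]
[-0.1, 15.0, -6.6, -0.6, 0.1, -0.1]
[-0.1, 16.6, -6.6, -0.6, 0.1, -0.1]
[-0.1, 18.2, -6.6, -0.6, 0.1, -0.1]
[-0.1, 19.9, -6.4, -0.6, 0.1, -0.1]
[-0.1, 21.5, -6.1, -0.6, 0.1, -0.1]
[-0.1, 23.0, -5.7, -0.6, 0.1, -0.1]
[-0.1, 23.9, -5.5, -0.6, 0.1, -0.1]
[-0.1, 23.9, -5.5, -0.6, 0.1, -0.1]
[-0.1, 23.9, -5.5, -0.6, 0.1, -0.1]
[-0.1, 23.9, -5.5, -0.6, 0.1, -0.1]
```

View pics/s2.png

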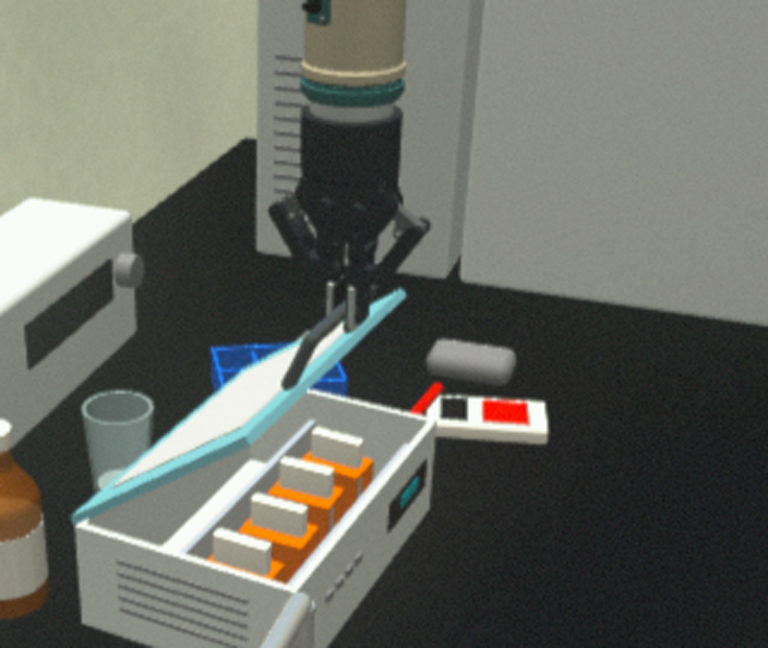

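The lid is about 0.66 rad up, and four guards are visible at crop (335,445), (305,475), (278,515) and (242,550). I'll carry on round the arc.

Emit:
{"name": "move_arm", "arguments": {
  "increments": [
    [0,1.4,-1.1,0,0,0],
    [0,2.7,-2.1,0,0,0],
    [0,4.1,-3.0,0,0,0],
    [0,5.5,-3.8,0,0,0],
    [0,6.9,-4.5,0,0,0],
    [0,8.4,-5.1,0,0,0],
    [0,10.0,-5.6,0,0,0],
    [0,11.6,-6.0,0,0,0],
    [0,13.2,-6.3,0,0,0],
    [0,14.8,-6.5,0,0,0],
    [0,16.4,-6.5,0,0,0],
    [0,18.0,-6.5,0,0,0],
    [0,19.7,-6.3,0,0,0],
    [0,21.3,-6.0,0,0,0],
    [0,22.8,-5.6,0,0,0],
    [0,23.5,-5.4,0,0,0],
    [0,23.5,-5.4,0,0,0]
  ]
}}

```text
clock: 5.95
eef_pos: [764.9, -83.6, 304.9]
tool_rot: [3.141, 0.002, 1.459]
force: [-1.0, -3.2, 1.6]
width: 9.2
```

Run:
```python
from h import *
p=bay2w(B,(175,0,302));print(p);go((*p,1.461))
```

```text
[764.34231714 -83.21120265 302.        ]
at [764.9 -83.6 304.9] [3.141e+00 2.000e-03 1.459e+00] F [-1.  -3.2  1.6] w 9.2 t 5.95
[0.0, -0.1, 0.3, 0.0, 0.1, -0.1]
```

Emit:
{"name": "move_arm", "arguments": {
  "increments": [
    [0,0,0,0,0,0],
    [0,0,0,0,0,0],
    [0,0,0,0,0,0],
    [0,0,-2,0,0,0],
    [0,0,-4,0,0,0],
    [0,0,-5,0,0,0],
    [0,0,-5,0,0,0]
  ],
  "grip": -0.2
}}

```text
clock: 6.65
eef_pos: [765.5, -81.3, 356.2]
tool_rot: [3.138, -0.001, 1.461]
force: [0.7, 0.7, -0.3]
width: 34.0
```

Run:
```python
from h import *
p=bay2w(B,(-66.5,-230,130));print(p);go((*p[:2],350,1.461),(*p,1.461))
pic("side","s3",(100,60,520,360),1.9)
```

```text
[ 499.05291029 -285.30964552  130.        ]
at [765.5 -81.3 356.2] [ 3.138e+00 -1.000e-03  1.461e+00] F [ 0.7  0.7 -0.3] w 34.0 t 6.65
[-23.2, -24.2, 0.5, 0.2, -0.0, -0.0]
[-23.2, -24.3, 22.5, 0.2, -0.0, -0.0]
```

View pics/s3.png

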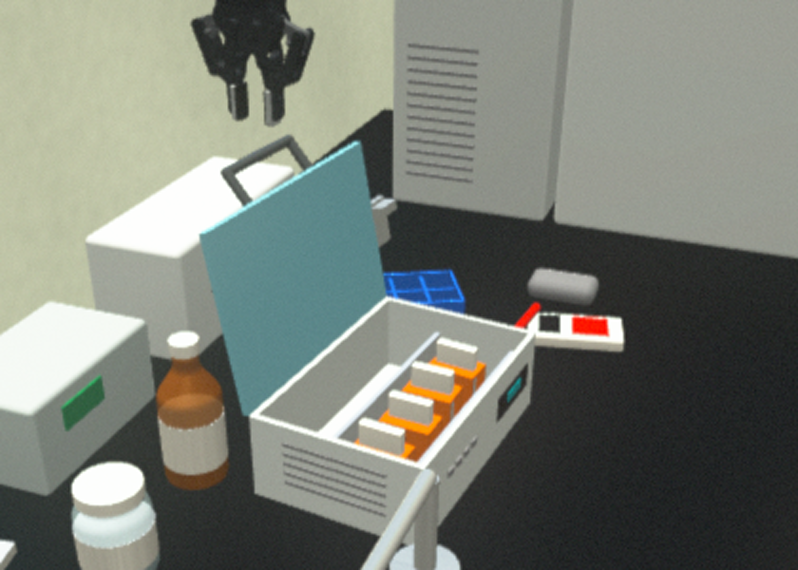

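The lid leans fully back on its own, with its edge at about (280,185). The gripper is clear of it, so I'll go on to the stay.

Emit:
{"name": "move_arm", "arguments": {
  "increments": [
    [-23.2,-24.2,0,0,0,0],
    [-23.2,-24.2,0,0,0,0],
    [-23.2,-24.2,0,0,0,0],
    [-23.2,-24.2,0,0,0,0],
    [-23.2,-24.2,0,0,0,0],
    [-23.2,-24.2,0,0,0,0],
    [-23.2,-24.2,0,0,0,0],
    [-23.2,-24.2,5,0,0,0],
    [-23.2,-24.2,10,0,0,0],
    [-23.2,-24.3,15,0,0,0],
    [-23.2,-24.3,20,0,0,0],
    [-23.2,-24.3,22.5,0,0,0],
    [-23.2,-24.3,22.5,0,0,0],
    [-23.2,-24.3,22.5,0,0,0]
  ]
}}

```text
clock: 8.1
eef_pos: [497.6, -285.2, 129.2]
tool_rot: [-3.141, -0.001, 1.461]
force: [0.7, -0.4, 0.7]
width: 34.2
```

Run:
```python
from h import *
p=bay2w(B,(-66.5,-230,63));go((*p,1.461))
pic("top","t2",(330,180,450,330),4)
```

```text
at [ 497.6 -285.2  129.2] [-3.141e+00 -1.000e-03  1.461e+00] F [ 0.7 -0.4  0.7] w 34.2 t 8.1
[0.0, 0.2, 6.6, -0.0, -0.0, -0.0]
```

View pics/t2.png

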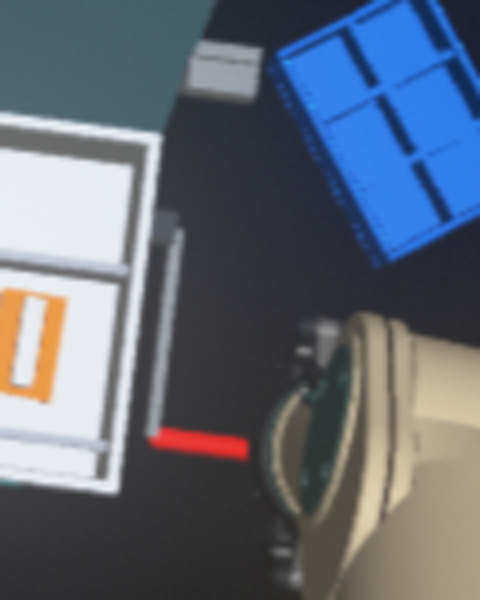

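The red bar, from about crop (150,438) to (250,450), passes under the hand as modelled. I'll go down and grip it.

Emit:
{"name": "move_arm", "arguments": {
  "increments": [
    [0,0.2,2.5,0,0,0],
    [0,0.2,5,0,0,0],
    [0,0.2,6.4,0,0,0],
    [0,0.2,6.4,0,0,0]
  ]
}}

```text
clock: 8.55
eef_pos: [499.3, -285.6, 65.1]
tool_rot: [-3.141, -0.0, 1.46]
force: [0.4, -0.2, -0.4]
width: 34.1
```

Emit:
{"name": "move_arm", "arguments": {
  "increments": [
    [0,0,0,0,0,0],
    [0,0,0,0,0,0],
    [0,0,0,0,0,0],
    [0,0,0,0,0,0],
    [0,0,0,0,0,0],
    [0,0,0,0,0,0]
  ],
  "grip": -1
}}

```text
clock: 9.15
eef_pos: [497.9, -286.0, 66.6]
tool_rot: [-3.139, 0.001, 1.459]
force: [-5.1, 1.5, 6.6]
width: 9.7
```

Run:
```python
from h import *
W=[]
for t in np.arange(1,17)*.12:
    p=bay2w(B,(50-116.5*np.cos(t),-230,80+116.5*np.sin(t)-17));W.append((*p,1.461))
go(*W)
```

```text
at [ 497.9 -286.    66.6] [-3.139e+00  1.000e-03  1.459e+00] F [-5.1  1.5  6.6] w 9.7 t 9.15
[0.1, 0.2, -1.0, -0.2, 0.0, -0.1]
[0.1, 0.4, -2.4, -0.2, 0.0, -0.1]
[0.1, 0.8, -3.7, -0.2, 0.0, -0.1]
[0.1, 1.4, -5.0, -0.2, 0.0, -0.1]
[0.1, 2.1, -6.2, -0.2, 0.0, -0.1]
[0.1, 3.0, -7.3, -0.2, 0.0, -0.1]
[0.1, 4.0, -8.3, -0.2, 0.0, -0.1]
[0.1, 5.1, -9.2, -0.2, 0.0, -0.1]
[0.1, 6.2, -9.9, -0.2, 0.0, -0.1]
[0.1, 7.5, -10.5, -0.2, 0.0, -0.1]
[0.1, 8.8, -10.9, -0.2, 0.0, -0.1]
[0.1, 10.2, -11.2, -0.2, 0.0, -0.1]
[0.1, 11.6, -11.3, -0.2, 0.0, -0.1]
[0.1, 13.0, -11.3, -0.2, 0.0, -0.1]
[0.1, 14.4, -11.0, -0.2, 0.0, -0.1]
[0.1, 15.7, -10.6, -0.2, 0.0, -0.1]
```

Emit:
{"name": "move_arm", "arguments": {
  "increments": [
    [0,0.1,-1.3,0,0,0],
    [0,0.3,-2.7,0,0,0],
    [0,0.7,-4,0,0,0],
    [0,1.3,-5.3,0,0,0],
    [0,2.0,-6.5,0,0,0],
    [0,2.9,-7.6,0,0,0],
    [0,3.9,-8.6,0,0,0],
    [0,5,-9.5,0,0,0],
    [0,6.1,-10.2,0,0,0],
    [0,7.4,-10.8,0,0,0],
    [0,8.7,-11.2,0,0,0],
    [0,10.1,-11.5,0,0,0],
    [0,11.5,-11.6,0,0,0],
    [0,12.9,-11.6,0,0,0],
    [0,14.3,-11.3,0,0,0],
    [0,15.5,-11,0,0,0],
    [0,15.5,-11,0,0,0]
  ]
}}

```text
clock: 10.85
eef_pos: [653.6, -303.9, 179.4]
tool_rot: [-3.142, 0.002, 1.46]
force: [-9.0, 0.5, 11.7]
width: 9.2
```

Run:
```python
from h import *
p=bay2w(B,(50+40,-230,189.5-14));print(p);go((*p,1.461))
pic("side","s4",(200,100,500,320),2.6)
```

```text
[ 654.60703962 -302.48994961  175.5       ]
at [ 653.6 -303.9  179.4] [-3.142e+00  2.000e-03  1.460e+00] F [-9.   0.5 11.7] w 9.2 t 10.85
[0.2, 0.1, 0.4, -0.0, 0.1, -0.1]
```

View pics/s4.png

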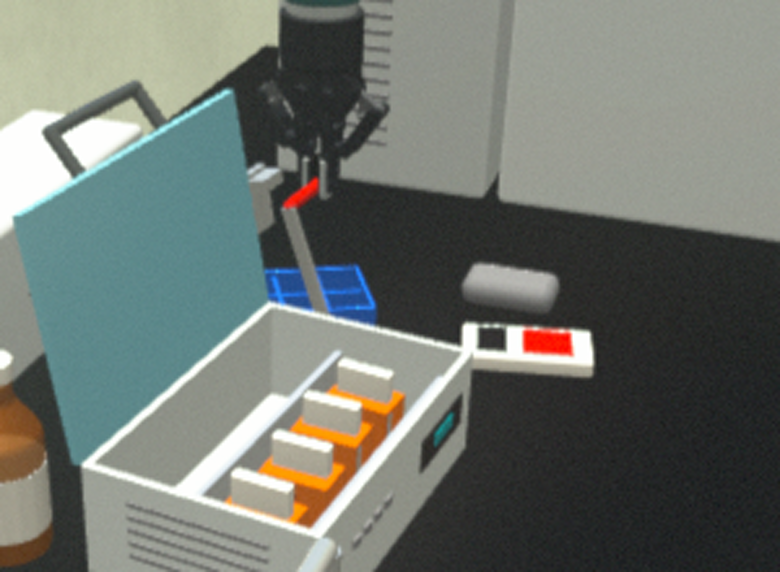

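The stay stands upright and leans back near its stop, with the bar at about (300,195). I'll release it, rise and return to the lid handle.

Emit:
{"name": "move_arm", "arguments": {
  "increments": [
    [0,0,0,0,0,0],
    [0,0,0,0,0,0],
    [0,0,0,0,0,0],
    [0,0,-3,0,0,0],
    [0,0,-7,0,0,0],
    [0,0,-12,0,0,0],
    [0,0,-16,0,0,0],
    [0,0,-18,0,0,0],
    [0,0,-18,0,0,0]
  ],
  "grip": -0.2
}}

```text
clock: 11.8
eef_pos: [655.7, -303.0, 359.9]
tool_rot: [3.133, 0.002, 1.46]
force: [0.8, 0.4, 0.3]
width: 33.9
```

Run:
```python
from h import *
go((764.5,-83.6,358,1.461),(764.5,-83.6,305,1.461))
```

```text
at [ 655.7 -303.   359.9] [3.133e+00 2.000e-03 1.460e+00] F [0.8 0.4 0.3] w 33.9 t 11.8
[23.0, 8.4, 0.2, 0.5, 0.1, -0.0]
[23.0, 8.3, 5.5, 0.5, 0.1, -0.0]
```

Emit:
{"name": "move_arm", "arguments": {
  "increments": [
    [23,8.4,0,0,0,0],
    [23,8.4,0,0,0,0],
    [23,8.4,0,0,0,0],
    [23,8.4,0,0,0,0],
    [23,8.4,0,0,0,0],
    [23,8.4,0,0,0,0],
    [23,8.4,0,0,0,0],
    [23,8.4,2,0,0,0],
    [23,8.4,4,0,0,0],
    [23,8.4,5.4,0,0,0],
    [23,8.4,5.4,0,0,0]
  ]
}}

```text
clock: 12.9
eef_pos: [760.6, -86.1, 298.0]
tool_rot: [-3.136, 0.002, 1.458]
force: [-0.3, 0.1, -0.5]
width: 33.9
```

Run:
```python
from h import *
go((764.5,-83.6,305,1.461))
pic("side","s5",(180,80,420,320),2.5)
```

```text
at [760.6 -86.1 298. ] [-3.136e+00  2.000e-03  1.458e+00] F [-0.3  0.1 -0.5] w 33.9 t 12.9
[0.3, 0.4, -0.7, -0.3, 0.1, -0.2]
```

View pics/s5.png

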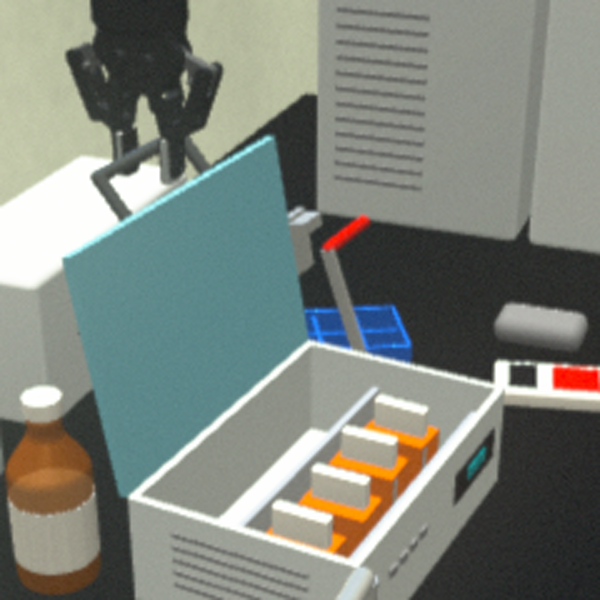

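The stay stays up by itself, with the bar at (345,232), and the fingers straddle the handle. I'll close on it.

Emit:
{"name": "move_arm", "arguments": {
  "increments": [
    [0,0.1,-0.3,0,0,0],
    [0,0.1,-0.3,0,0,0],
    [0,0.1,-0.3,0,0,0],
    [0,0.1,-0.3,0,0,0],
    [0,0.1,-0.3,0,0,0],
    [0,0.1,-0.3,0,0,0]
  ],
  "grip": -1
}}

```text
clock: 13.55
eef_pos: [764.7, -84.6, 306.2]
tool_rot: [3.137, 0.001, 1.459]
force: [1.8, -2.3, 5.5]
width: 9.6
```

Run:
```python
from h import *
r=np.hypot(230,35);a0=np.arctan2(35,230)
s=ctrl.read_state();W=[]
P=lambda t:bay2w(B,(100-r*np.cos(t+a0),0,100+r*np.sin(t+a0)))
for t in [1.7,1.65,1.6,1.55,1.5,1.45,1.4,1.36,1.33,1.31,1.29]:
    W.append((*(s['eef_pos']+P(t)-P(1.75)),1.461))
go(*W)
```

```text
at [764.7 -84.6 306.2] [3.137e+00 1.000e-03 1.459e+00] F [ 1.8 -2.3  5.5] w 9.6 t 13.55
[-0.0, -1.1, -0.4, 0.2, 0.1, -0.1]
[-0.0, -2.2, -0.7, 0.2, 0.1, -0.1]
[-0.0, -3.4, -0.9, 0.2, 0.1, -0.1]
[-0.0, -4.5, -1.1, 0.2, 0.1, -0.1]
[-0.0, -5.7, -1.2, 0.2, 0.1, -0.1]
[-0.0, -6.8, -1.3, 0.2, 0.1, -0.1]
[-0.0, -8.0, -1.3, 0.2, 0.1, -0.1]
[-0.0, -8.9, -1.3, 0.2, 0.1, -0.1]
[-0.0, -9.6, -1.2, 0.2, 0.1, -0.1]
[-0.0, -10.1, -1.2, 0.2, 0.1, -0.1]
[-0.0, -10.5, -1.1, 0.2, 0.1, -0.1]
```

Emit:
{"name": "move_arm", "arguments": {
  "increments": [
    [0,-1.1,-0.4,0,0,0],
    [0,-2.2,-0.7,0,0,0],
    [0,-3.4,-0.9,0,0,0],
    [0,-4.5,-1.1,0,0,0],
    [0,-5.7,-1.2,0,0,0],
    [0,-6.8,-1.3,0,0,0],
    [0,-7.4,-1.3,0,0,0],
    [0,-8.0,-1.3,0,0,0],
    [0,-8.4,-1.3,0,0,0],
    [0,-8.8,-1.3,0,0,0],
    [0,-9.1,-1.3,0,0,0],
    [0,-9.4,-1.2,0,0,0],
    [0,-9.7,-1.2,0,0,0],
    [0,-9.9,-1.2,0,0,0],
    [0,-10.1,-1.2,0,0,0],
    [0,-10.1,-1.2,0,0,0]
  ]
}}

```text
clock: 15.15
eef_pos: [663.0, -72.7, 316.4]
tool_rot: [-3.141, 0.0, 1.46]
force: [0.5, -1.8, 4.0]
width: 9.8
```

Run:
```python
from h import *
go((764.7-100,-84.6+11,318,1.461))
pic("side","s6",(180,80,420,320),2.5)
```

```text
at [663.  -72.7 316.4] [-3.141  0.     1.46 ] F [ 0.5 -1.8  4. ] w 9.8 t 15.15
[-0.1, 0.2, -0.2, -0.0, 0.0, -0.1]
```

View pics/s6.png

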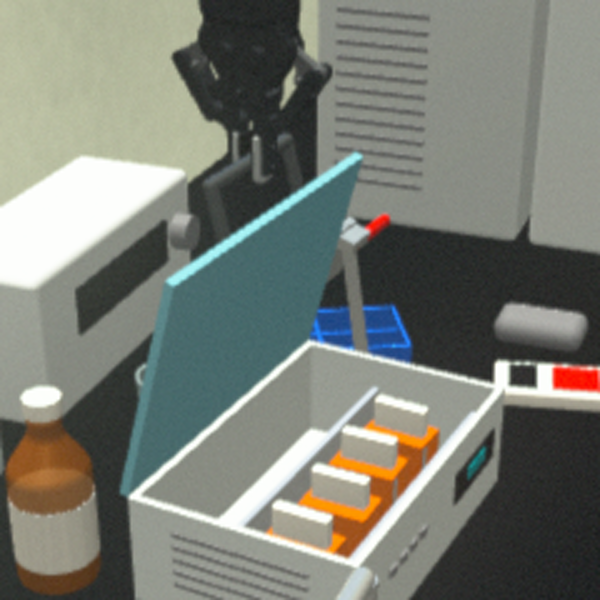

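The ear at (350,232) is over the crossbar. I'll nudge the lid a little further and watch the force.

Emit:
{"name": "move_arm", "arguments": {
  "increments": [
    [0,-0.3,0.1,0,0,0],
    [0,-0.5,0.1,0,0,0],
    [0,-0.5,0.1,0,0,0]
  ]
}}

```text
clock: 15.5
eef_pos: [660.4, -72.3, 316.2]
tool_rot: [3.136, -0.0, 1.46]
force: [6.1, -2.0, 4.0]
width: 9.2
```

Emit:
{"name": "move_arm", "arguments": {
  "increments": [
    [0,0,0,0,0,0],
    [0,0,0,0,0,0],
    [0,0,0,0,0,0],
    [0,0,0,0,0,0],
    [0,0,-3,0,0,0],
    [0,0,-5,0,0,0],
    [0,0,-6,0,0,0],
    [0,0,-6,0,0,0]
  ],
  "grip": -0.4
}}

```text
clock: 16.3
eef_pos: [658.6, -71.7, 376.4]
tool_rot: [3.14, -0.0, 1.46]
force: [-0.6, 0.7, -0.3]
width: 25.9
```

Run:
```python
from h import *
go((561,-50,370,1.461))
for y in (99,33,-33,-99):
    w=bay2w(B,(-20,y,92));print(w.round(),proj("top",w).round(),proj("side",w).round())
pic("side","s7",(180,80,420,320),2.5)
```

```text
at [658.6 -71.7 376.4] [ 3.14 -0.    1.46] F [-0.6  0.7 -0.3] w 25.9 t 16.3
[1.1, -9.9, 0.6, 0.1, -0.0, -0.0]
[581.  37.  92.] [251. 252.] [299. 284.]
[574. -29.  92.] [280. 256.] [314. 268.]
[567. -95.  92.] [310. 259.] [327. 253.]
[ 560. -160.   92.] [339. 263.] [339. 240.]
```

View pics/s7.png

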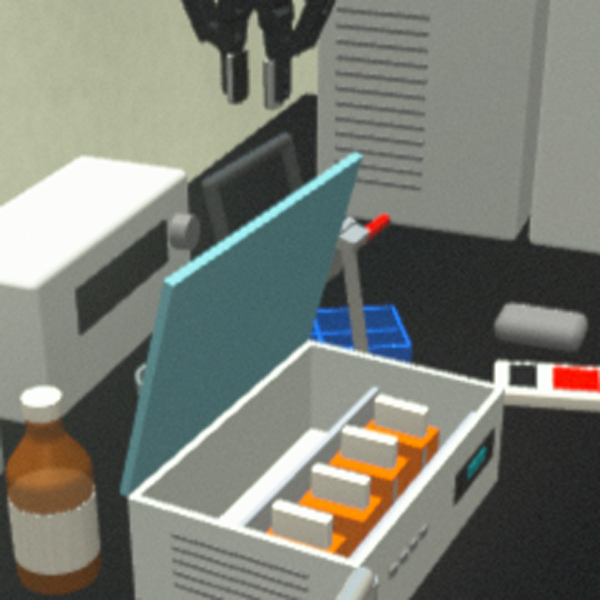

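The lid rests on the stay unaided (ear and bar at (355,232)), and all four guards are on their blocks. I'll move out of the top view and locate the guards by colour.

Emit:
{"name": "move_arm", "arguments": {
  "increments": [
    [10,-19.2,0,0,0,20],
    [30,-19.2,0,0,0,90],
    [30,-19.2,0,0,0,90],
    [30,-19.2,0,0,0,90],
    [30,-19.2,0,0,0,90],
    [30,-19.2,0,0,0,90],
    [30,-19.2,0,0,0,90],
    [30,-19.2,0,0,0,90],
    [30,-19.2,0,0,0,90],
    [30,-19.2,0,0,0,90],
    [30,-19.2,0,0,0,90],
    [30,-19.2,0,0,0,90],
    [30,-19.2,0,0,0,90]
  ],
  "grip": -0.25
}}

```text
clock: 17.65
eef_pos: [499.9, 247.2, 374.3]
tool_rot: [3.14, 0.002, -0.108]
force: [0.3, 0.4, -0.3]
width: 32.5
```

```bash
cat >> h.py <<'E'
def guards(save=None):
    im=cv2.cvtColor(eyes.get_image("top"),cv2.COLOR_RGB2BGR)
    h=cv2.cvtColor(im,cv2.COLOR_BGR2HSV)
    m=cv2.inRange(h,(5,130,120),(22,255,255))
    m[:185]=0
    m=cv2.morphologyEx(m,cv2.MORPH_CLOSE,np.ones((7,7)))
    n,l,s,c=cv2.connectedComponentsWithStats(m)
    for i in range(1,n):
        if s[i,4]<60: continue
        k=cv2.findContours((l==i).astype(np.uint8),0,2)[0][0]
        (r,sz,a)=cv2.minAreaRect(k); w=cv2.boxPoints((r,sz,a))
        q=np.array([px2w("top",p,64)[:2] for p in w])
        e=[q[1]-q[0],q[2]-q[1]];e=max(e,key=np.linalg.norm)
        print('px',np.round(r,1),'area',s[i,4],'sz',[int(round(np.linalg.norm(q[j+1]-q[j]))) for j in(0,1)],'z64',px2w("top",r,64)[:2].round(1),'axis',round(np.arctan(e[1]/e[0]),3))
    if save: cv2.imwrite(f"pics/{save}.png",cv2.resize(im[180:330,30:430],None,fx=2,fy=2,interpolation=cv2.INTER_CUBIC))
E
python3 - <<'E'
from h import *
guards("t3")
b=B
for y in (99,33,-33,-99): print(bay2w(B,(-20,y,64)).round(1))
go((581,36,250,-.11))
E
```

```text
px [251.8 254.8] area 301 sz [57, 38] z64 [577.   36.9] axis -0.108
px [279.4 259.5] area 274 sz [56, 36] z64 [567.2 -26. ] axis -0.083
px [309.2 260.9] area 384 sz [57, 35] z64 [565.3 -93.5] axis -0.079
px [336.  265.7] area 397 sz [57, 36] z64 [ 555.4 -154.5] axis -0.15
[581.4  36.6  64. ]
[574.1 -29.   64. ]
[566.9 -94.6  64. ]
[ 559.7 -160.2   64. ]
at [500.1 247.2 374.5] [ 3.141e+00  1.000e-03 -1.080e-01] F [-0.5  0.2  0.9] w 32.2 t 17.7
[10.3, 20.1, 12.5, 0.1, 0.1, 0.1]
```

View pics/t3.png

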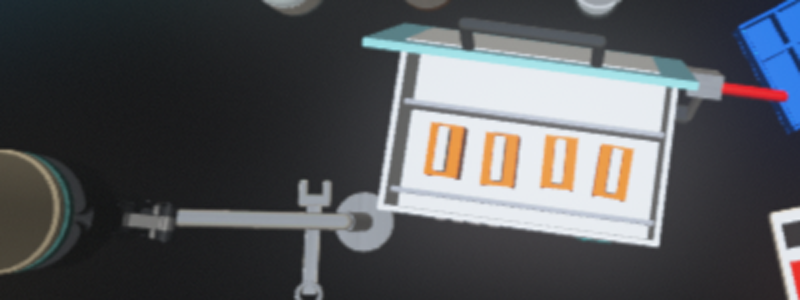

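The top view shows all four guards with axis, size (57 x 36) and position agreeing with the model. The lid is propped, and the wrench lies under the rail. I'll start with the leftmost guard.

Emit:
{"name": "move_arm", "arguments": {
  "increments": [
    [9.8,20.1,10,0,0,0],
    [9.8,20.1,15,0,0,0],
    [9.8,20.1,20,0,0,0],
    [9.8,20.1,22,0,0,0],
    [9.8,20.1,22,0,0,0],
    [9.8,20.1,22,0,0,0],
    [9.8,20.1,22,0,0,0],
    [9.8,20.1,22,0,0,0],
    [9.8,20.1,22,0,0,0]
  ],
  "grip": -0.25
}}

```text
clock: 18.6
eef_pos: [576.2, 38.5, 156.4]
tool_rot: [-3.14, -0.001, -0.109]
force: [-0.6, 0.8, 0.1]
width: 32.0
```

Run:
```python
from h import *
go((576,36.8,71,-.108))
```

```text
at [576.2  38.5 156.4] [-3.14e+00 -1.00e-03 -1.09e-01] F [-0.6  0.8  0.1] w 32.0 t 18.6
[-0.0, 0.2, 8.5, -0.1, -0.1, -0.1]
```

Emit:
{"name": "move_arm", "arguments": {
  "increments": [
    [0,0.2,4,0,0,0],
    [0,0.2,7,0,0,0],
    [0,0.2,8.4,0,0,0],
    [0,0.2,8.4,0,0,0]
  ]
}}

```text
clock: 19.0
eef_pos: [575.1, 36.7, 71.3]
tool_rot: [-3.141, 0.001, -0.108]
force: [-0.4, -0.3, -1.0]
width: 31.8
```

Emit:
{"name": "move_arm", "arguments": {
  "increments": [
    [0,0,0,0,0,0],
    [0,0,0,0,0,0],
    [0,0,0,0,0,0],
    [0,0,0,0,0,0],
    [0,0,0,0,0,0],
    [0,0,-1,0,0,0],
    [0,0,-3,0,0,0],
    [0,0,-6,0,0,0],
    [0,0,-10,0,0,0],
    [0,0,-14,0,0,0],
    [0,0,-18,0,0,0],
    [0,0,-18,0,0,0]
  ],
  "grip": -1
}}

```text
clock: 20.2
eef_pos: [578.9, 34.0, 257.6]
tool_rot: [-3.14, -0.011, -0.112]
force: [1.0, 1.0, -1.7]
width: 10.6
```

Run:
```python
from h import *
go((500,300,250,.8),(496,410,250,1.571),(496,410,160,1.571))
```

```text
at [578.9  34.  257.6] [-3.14  -0.011 -0.112] F [ 1.   1.  -1.7] w 10.6 t 20.2
[-10.8, -25.6, 0.7, 0.2, -0.6, -52.2]
[-12.4, -36.4, 0.7, 0.5, -0.6, -96.4]
[-12.5, -36.4, 9.7, 0.5, -0.6, -96.4]
```

Emit:
{"name": "move_arm", "arguments": {
  "increments": [
    [-12.4,-36.4,0.7,0,0,-96.4],
    [-12.4,-36.4,0.7,0,0,-96.4],
    [-12.4,-36.4,0.7,0,0,-96.4],
    [-12.4,-36.4,0.7,0,0,-96.4],
    [-12.4,-36.4,0.7,0,0,-96.4],
    [-12.4,-36.4,0.7,0,0,-96.4],
    [-12.4,-36.4,0.7,0,0,-96.4],
    [-12.4,-36.4,0.7,0,0,-96.4],
    [-12.4,-36.4,0.7,0,0,-96.4],
    [-12.4,-36.4,0.7,0,0,-96.4],
    [-12.4,-36.4,0.7,0,0,-96.4],
    [-12.4,-36.4,0.7,0,0,-96.4],
    [-12.4,-36.4,0.7,0,0,-96.4],
    [-12.4,-36.4,0.7,0,0,-96.4],
    [-12.4,-36.4,0.7,0,0,-96.4]
  ]
}}

```text
clock: 21.7
eef_pos: [492.4, 410.1, 244.3]
tool_rot: [3.141, 0.0, 1.57]
force: [0.6, -0.4, -1.4]
width: 10.7
```

Run:
```python
from h import *
go((496,410,190,1.571),(496,410,136,1.571))
pic("side","s8",(120,180,360,480),2)
```

```text
at [492.4 410.1 244.3] [3.141 0.    1.57 ] F [ 0.6 -0.4 -1.4] w 10.7 t 21.7
[-0.0, 0.4, 5.4, 0.0, 0.0, -0.0]
[-0.0, 0.4, 10.8, 0.0, 0.0, -0.0]
```

View pics/s8.png

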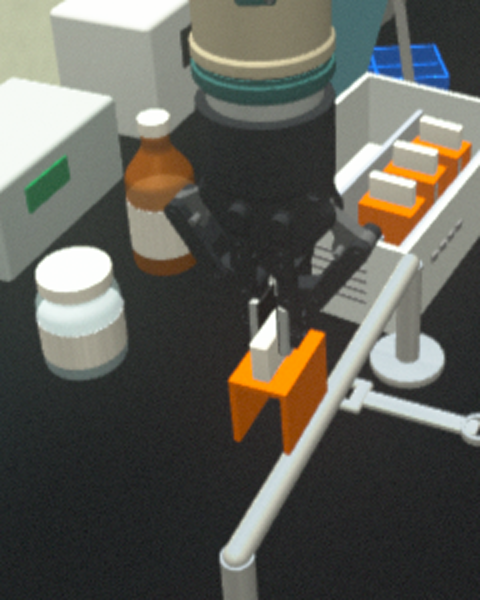

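The guard hangs level in the grip with its axis along the rail. I'll lower it.

Emit:
{"name": "move_arm", "arguments": {
  "increments": [
    [0,0.3,3,0,0,0],
    [0,0.3,5.5,0,0,0],
    [0,0.3,7.5,0,0,0],
    [0,0.3,9,0,0,0],
    [0,0.3,10,0,0,0],
    [0,0.3,10.6,0,0,0],
    [0,0.3,10.8,0,0,0],
    [0,0.3,10.8,0,0,0]
  ]
}}

```text
clock: 22.55
eef_pos: [495.7, 410.8, 137.3]
tool_rot: [3.14, -0.001, 1.572]
force: [-0.7, 0.7, -1.3]
width: 10.4
```

Emit:
{"name": "move_arm", "arguments": {
  "increments": [
    [0,0,0.3,0,0,0],
    [0,0,0.3,0,0,0]
  ]
}}

```text
clock: 22.75
eef_pos: [495.9, 410.9, 137.2]
tool_rot: [3.139, -0.001, 1.572]
force: [-4.1, -4.8, 17.5]
width: 10.4
```

Contact on the rail. I'll release and rise.

Emit:
{"name": "move_arm", "arguments": {
  "increments": [
    [0,0,-0.2,0,0,0],
    [0,0,-0.2,0,0,0],
    [0,0,-0.2,0,0,0],
    [0,0,-0.2,0,0,0],
    [0,0,-3,0,0,0],
    [0,0,-7,0,0,0],
    [0,0,-11,0,0,0],
    [0,0,-11,0,0,0]
  ],
  "grip": -0.25
}}

```text
clock: 23.55
eef_pos: [497.5, 413.4, 249.2]
tool_rot: [3.134, -0.008, 1.572]
force: [0.1, 0.8, 0.0]
width: 32.3
```

Run:
```python
from h import *
guards()
go((567,-26,250,-.09),(567,-26,160,-.09))
```

```text
px [279.4 259.5] area 275 sz [56, 36] z64 [567.2 -26. ] axis -0.083
px [309.2 260.9] area 384 sz [57, 35] z64 [565.3 -93.5] axis -0.079
px [336.  265.7] area 397 sz [57, 36] z64 [ 555.4 -154.5] axis -0.15
px [ 70.5 288.5] area 416 sz [65, 42] z64 [493.9 440.6] axis -1.553
at [496.5 411.9 246.2] [ 3.137 -0.004  1.572] F [-0.  -0.7 -0.2] w 32.1 t 23.6
[-43.8, 7.0, -0.5, -0.0, -0.4, 95.2]
[-43.8, 7.0, 8.5, -0.0, -0.4, 95.2]
```

Emit:
{"name": "move_arm", "arguments": {
  "increments": [
    [-43.8,7.0,-0.5,0,0,95.2],
    [-43.8,7.0,-0.5,0,0,95.2],
    [-43.8,7.0,-0.5,0,0,95.2],
    [-43.8,7.0,-0.5,0,0,95.2],
    [-43.8,7.0,-0.5,0,0,95.2],
    [-43.8,7.0,-0.5,0,0,95.2],
    [-43.8,7.0,-0.5,0,0,95.2],
    [-43.8,7.0,-0.5,0,0,95.2],
    [-43.8,7.0,-0.5,0,0,95.2],
    [-43.8,7.0,-0.5,0,0,95.2],
    [-43.8,7.0,-0.5,0,0,95.2],
    [-43.8,7.0,2,0,0,95.2],
    [-43.8,7.0,5,0,0,95.2],
    [-43.8,7.0,8.5,0,0,95.2],
    [-43.8,7.0,8.5,0,0,95.2],
    [-43.8,7.0,8.5,0,0,95.2]
  ]
}}

```text
clock: 25.2
eef_pos: [565.2, -27.7, 157.6]
tool_rot: [3.141, 0.003, -0.09]
force: [0.4, -0.6, 0.9]
width: 32.2
```

Run:
```python
from h import *
print(px2w("top",(70.5,288.5),128))
go((567,-26.2,71.5,-.09))
```

```text
[494.1396009  410.20779494 128.        ]
at [565.2 -27.7 157.6] [ 3.141e+00  3.000e-03 -9.000e-02] F [ 0.4 -0.6  0.9] w 32.2 t 25.2
[0.2, -0.2, 8.6, 0.0, 0.1, 0.0]
```

Emit:
{"name": "move_arm", "arguments": {
  "increments": [
    [0.2,-0.2,4,0,0,0],
    [0.2,-0.2,7,0,0,0],
    [0.2,-0.2,8.6,0,0,0],
    [0.2,-0.2,8.6,0,0,0]
  ]
}}

```text
clock: 25.6
eef_pos: [567.7, -25.9, 71.8]
tool_rot: [3.141, 0.002, -0.09]
force: [0.4, 0.2, 0.2]
width: 31.8
```

Emit:
{"name": "move_arm", "arguments": {
  "increments": [
    [0,0,0,0,0,0],
    [0,0,0,0,0,0],
    [0,0,0,0,0,0],
    [0,0,0,0,0,0],
    [0,0,0,0,0,0],
    [0,0,-1,0,0,0],
    [0,0,-3,0,0,0],
    [0,0,-6,0,0,0],
    [0,0,-10,0,0,0],
    [0,0,-14,0,0,0],
    [0,0,-18,0,0,0],
    [0,0,-18,0,0,0]
  ],
  "grip": -1
}}

```text
clock: 26.8
eef_pos: [571.4, -25.9, 258.7]
tool_rot: [-3.141, -0.011, -0.09]
force: [0.3, -0.4, -1.1]
width: 10.5
```

Run:
```python
from h import *
go((495.5,338,250,1.571))
```

```text
at [571.4 -25.9 258.7] [-3.141 -0.011 -0.09 ] F [ 0.3 -0.4 -1.1] w 10.5 t 26.8
[-10.8, -35.6, 0.8, 0.5, -0.5, -95.2]
```

Emit:
{"name": "move_arm", "arguments": {
  "increments": [
    [-10.5,-35.6,0.2,0,0,-95.2],
    [-10.5,-35.6,0.2,0,0,-95.2],
    [-10.5,-35.6,0.2,0,0,-95.2],
    [-10.5,-35.6,0.2,0,0,-95.2],
    [-10.5,-35.6,0.2,0,0,-95.2],
    [-10.5,-35.6,0.2,0,0,-95.2],
    [-10.5,-35.6,0.2,0,0,-95.2],
    [-10.5,-35.6,0.2,0,0,-95.2],
    [-10.5,-35.6,0.2,0,0,-95.2],
    [-10.5,-35.6,0.2,0,0,-95.2],
    [-10.5,-35.6,0.2,0,0,-95.2],
    [-10.5,-35.6,0.2,0,0,-95.2],
    [-10.5,-35.6,0.2,0,0,-95.2],
    [-10.5,-35.6,0.2,0,0,-95.2]
  ]
}}

```text
clock: 28.2
eef_pos: [495.2, 337.8, 250.2]
tool_rot: [-3.141, 0.001, 1.569]
force: [-0.7, 0.2, -1.8]
width: 10.6
```

Run:
```python
from h import *
go((495.5,338,138,1.571))
```

```text
at [495.2 337.8 250.2] [-3.141e+00  1.000e-03  1.569e+00] F [-0.7  0.2 -1.8] w 10.6 t 28.2
[0.0, 0.0, 11.2, -0.0, 0.0, -0.1]
```

Emit:
{"name": "move_arm", "arguments": {
  "increments": [
    [0,0,3,0,0,0],
    [0,0,6,0,0,0],
    [0,0,8,0,0,0],
    [0,0,9.5,0,0,0],
    [0,0,10.5,0,0,0],
    [0,0,11,0,0,0],
    [0,0,11.3,0,0,0],
    [0,0,11.4,0,0,0],
    [0,0,11.4,0,0,0]
  ]
}}

```text
clock: 29.1
eef_pos: [495.3, 338.2, 138.2]
tool_rot: [3.141, 0.0, 1.571]
force: [-2.2, -1.7, 6.6]
width: 10.5
```

Contact at the expected height. I'll release and rise.

Emit:
{"name": "move_arm", "arguments": {
  "increments": [
    [0,0,0,0,0,0],
    [0,0,0,0,0,0],
    [0,0,0,0,0,0],
    [0,0,0,0,0,0],
    [0,0,-3,0,0,0],
    [0,0,-7,0,0,0],
    [0,0,-11,0,0,0],
    [0,0,-11,0,0,0]
  ],
  "grip": -0.25
}}

```text
clock: 29.9
eef_pos: [497.7, 341.0, 252.0]
tool_rot: [3.133, -0.007, 1.572]
force: [0.7, 0.3, 0.6]
width: 31.6
```

Run:
```python
from h import *
guards()
go((565,-93.5,250,-.085),(565,-93.5,160,-.085))
```

```text
px [309.2 261. ] area 381 sz [57, 35] z64 [565.2 -93.5] axis -0.079
px [336.  265.7] area 396 sz [57, 36] z64 [ 555.4 -154.5] axis -0.15
px [ 92.  288.5] area 738 sz [130, 42] z64 [494.7 392.6] axis -1.553
at [496.7 339.6 249.2] [ 3.137 -0.004  1.572] F [-0.5 -0.5 -0.8] w 31.9 t 29.95
[-43.3, 6.8, -0.2, 0.0, -0.4, 94.9]
[-43.3, 6.7, 8.8, 0.0, -0.4, 94.9]
```

Emit:
{"name": "move_arm", "arguments": {
  "increments": [
    [-43.3,6.8,-0.5,0,0,94.9],
    [-43.3,6.8,-0.5,0,0,94.9],
    [-43.3,6.8,-0.5,0,0,94.9],
    [-43.3,6.8,-0.5,0,0,94.9],
    [-43.3,6.8,-0.5,0,0,94.9],
    [-43.3,6.8,-0.5,0,0,94.9],
    [-43.3,6.8,-0.5,0,0,94.9],
    [-43.3,6.8,-0.5,0,0,94.9],
    [-43.3,6.8,-0.5,0,0,94.9],
    [-43.3,6.8,-0.5,0,0,94.9],
    [-43.3,6.8,-0.5,0,0,94.9],
    [-43.3,6.8,2,0,0,94.9],
    [-43.3,6.8,5,0,0,94.9],
    [-43.3,6.8,8.8,0,0,94.9],
    [-43.3,6.8,8.8,0,0,94.9],
    [-43.3,6.8,8.8,0,0,94.9]
  ]
}}

```text
clock: 31.55
eef_pos: [563.2, -94.7, 157.7]
tool_rot: [3.142, 0.003, -0.084]
force: [-0.4, -0.3, 0.0]
width: 32.1
```

Run:
```python
from h import *
go((565,-93.7,71.5,-.085))
```

```text
at [563.2 -94.7 157.7] [ 3.142e+00  3.000e-03 -8.400e-02] F [-0.4 -0.3  0. ] w 32.1 t 31.55
[0.2, -0.1, 8.6, 0.0, 0.1, 0.0]
```

Emit:
{"name": "move_arm", "arguments": {
  "increments": [
    [0.2,-0.1,4,0,0,0],
    [0.2,-0.1,7,0,0,0],
    [0.2,-0.1,8.6,0,0,0],
    [0.2,-0.1,8.6,0,0,0]
  ]
}}

```text
clock: 31.95
eef_pos: [565.7, -93.9, 72.0]
tool_rot: [3.142, 0.001, -0.084]
force: [-0.3, -0.5, -0.7]
width: 32.2
```

Emit:
{"name": "move_arm", "arguments": {
  "increments": [
    [0,0,0,0,0,0],
    [0,0,0,0,0,0],
    [0,0,0,0,0,0],
    [0,0,0,0,0,0],
    [0,0,0,0,0,0],
    [0,0,-1,0,0,0],
    [0,0,-3,0,0,0],
    [0,0,-6,0,0,0],
    [0,0,-10,0,0,0],
    [0,0,-14,0,0,0],
    [0,0,-18,0,0,0],
    [0,0,-18,0,0,0],
    [0,0,-18,0,0,0]
  ],
  "grip": -1
}}

```text
clock: 33.25
eef_pos: [565.9, -94.1, 253.6]
tool_rot: [3.141, -0.002, -0.084]
force: [0.1, 0.6, -2.6]
width: 10.5
```

Run:
```python
from h import *
go((495.2,266,250,1.571))
```

```text
at [565.9 -94.1 253.6] [ 3.141e+00 -2.000e-03 -8.400e-02] F [ 0.1  0.6 -2.6] w 10.5 t 33.25
[-10.1, -35.3, 0.3, 0.1, -0.1, -94.9]
```

Emit:
{"name": "move_arm", "arguments": {
  "increments": [
    [-10.1,-35.3,0.2,0,0,-94.9],
    [-10.1,-35.3,0.2,0,0,-94.9],
    [-10.1,-35.3,0.2,0,0,-94.9],
    [-10.1,-35.3,0.2,0,0,-94.9],
    [-10.1,-35.3,0.2,0,0,-94.9],
    [-10.1,-35.3,0.2,0,0,-94.9],
    [-10.1,-35.3,0.2,0,0,-94.9],
    [-10.1,-35.3,0.2,0,0,-94.9],
    [-10.1,-35.3,0.2,0,0,-94.9],
    [-10.1,-35.3,0.2,0,0,-94.9],
    [-10.1,-35.3,0.2,0,0,-94.9],
    [-10.1,-35.3,0.2,0,0,-94.9],
    [-10.1,-35.3,0.2,0,0,-94.9],
    [-10.1,-35.3,0.2,0,0,-94.9]
  ]
}}

```text
clock: 34.65
eef_pos: [494.7, 265.9, 249.7]
tool_rot: [-3.141, 0.001, 1.569]
force: [-0.3, 0.5, -1.5]
width: 10.6
```

Run:
```python
from h import *
go((495.2,266,138,1.571))
```

```text
at [494.7 265.9 249.7] [-3.141e+00  1.000e-03  1.569e+00] F [-0.3  0.5 -1.5] w 10.6 t 34.65
[0.0, 0.1, 11.2, -0.1, 0.0, -0.1]
```

Emit:
{"name": "move_arm", "arguments": {
  "increments": [
    [0,0,3,0,0,0],
    [0,0,6,0,0,0],
    [0,0,8,0,0,0],
    [0,0,9.5,0,0,0],
    [0,0,10.5,0,0,0],
    [0,0,11,0,0,0],
    [0,0,11.3,0,0,0],
    [0,0,11.4,0,0,0],
    [0,0,11.4,0,0,0]
  ]
}}

```text
clock: 35.55
eef_pos: [494.9, 266.3, 138.2]
tool_rot: [3.141, 0.001, 1.571]
force: [-3.7, -2.9, 8.9]
width: 10.4
```

Emit:
{"name": "move_arm", "arguments": {
  "increments": [
    [0,0,0,0,0,0],
    [0,0,0,0,0,0],
    [0,0,0,0,0,0],
    [0,0,0,0,0,0],
    [0,0,-3,0,0,0],
    [0,0,-7,0,0,0],
    [0,0,-11,0,0,0],
    [0,0,-11,0,0,0]
  ],
  "grip": -0.25
}}

```text
clock: 36.35
eef_pos: [497.7, 268.8, 251.6]
tool_rot: [3.133, -0.006, 1.572]
force: [0.7, 0.6, 0.4]
width: 31.8
```

Run:
```python
from h import *
guards()
go((555,-155,250,-.14),(555,-155,160,-.14))
```

```text
px [336.  265.7] area 396 sz [57, 36] z64 [ 555.4 -154.5] axis -0.15
px [131.  289.5] area 731 sz [108, 42] z64 [493.9 305.4] axis -1.553
at [496.5 267.5 249. ] [ 3.136e+00 -3.000e-03  1.572e+00] F [-0.3 -0.1 -1.2] w 32.5 t 36.4
[-42.3, 5.8, -0.2, 0.1, -0.4, 98.1]
[-42.3, 5.8, 8.8, 0.1, -0.4, 98.1]
```

Emit:
{"name": "move_arm", "arguments": {
  "increments": [
    [-42.3,5.8,-0.5,0,0,98.1],
    [-42.3,5.8,-0.5,0,0,98.1],
    [-42.3,5.8,-0.5,0,0,98.1],
    [-42.3,5.8,-0.5,0,0,98.1],
    [-42.3,5.8,-0.5,0,0,98.1],
    [-42.3,5.8,-0.5,0,0,98.1],
    [-42.3,5.8,-0.5,0,0,98.1],
    [-42.3,5.8,-0.5,0,0,98.1],
    [-42.3,5.8,-0.5,0,0,98.1],
    [-42.3,5.8,-0.5,0,0,98.1],
    [-42.3,5.8,-0.5,0,0,98.1],
    [-42.3,5.8,2,0,0,98.1],
    [-42.3,5.8,5,0,0,98.1],
    [-42.3,5.8,8.8,0,0,98.1],
    [-42.3,5.8,8.8,0,0,98.1],
    [-42.3,5.8,8.8,0,0,98.1]
  ]
}}

```text
clock: 38.0
eef_pos: [552.8, -156.5, 157.6]
tool_rot: [-3.142, 0.003, -0.14]
force: [-0.0, 0.6, 0.4]
width: 32.0
```

Run:
```python
from h import *
guards("t4")
go((555.2,-155,71.5,-.14))
```

```text
px [105.6 288.7] area 1390 sz [44, 222] z64 [494.7 362.2] axis 1.566
at [ 554.  -156.8  158.9] [ 3.141 -0.    -0.14 ] F [-0.1 -0.5  0.3] w 31.8 t 38.05
[0.1, -0.2, 8.7, 0.0, -0.0, -0.0]
```

View pics/t4.png

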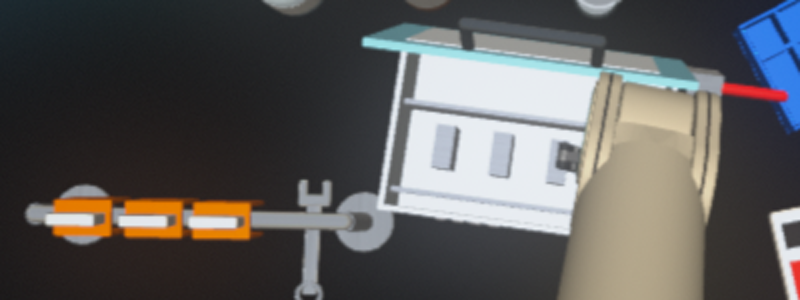

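Three guards hang on the rail at (80,218), (152,220) and (220,220). Now the last guard.

Emit:
{"name": "move_arm", "arguments": {
  "increments": [
    [0.1,-0.2,4,0,0,0],
    [0.1,-0.2,7,0,0,0],
    [0.1,-0.2,8.6,0,0,0],
    [0.1,-0.2,8.6,0,0,0]
  ]
}}

```text
clock: 38.45
eef_pos: [554.6, -154.7, 72.0]
tool_rot: [-3.142, 0.001, -0.14]
force: [0.8, 0.8, 0.1]
width: 32.2
```

Emit:
{"name": "move_arm", "arguments": {
  "increments": [
    [0,0,0,0,0,0],
    [0,0,0,0,0,0],
    [0,0,0,0,0,0],
    [0,0,0,0,0,0],
    [0,0,0,0,0,0],
    [0,0,-1,0,0,0],
    [0,0,-3,0,0,0],
    [0,0,-6,0,0,0],
    [0,0,-10,0,0,0],
    [0,0,-14,0,0,0],
    [0,0,-18,0,0,0],
    [0,0,-18,0,0,0],
    [0,0,-18,0,0,0]
  ],
  "grip": -1
}}

```text
clock: 39.75
eef_pos: [554.8, -154.9, 253.6]
tool_rot: [3.141, -0.002, -0.14]
force: [-0.2, -0.8, -2.0]
width: 10.5
```

Run:
```python
from h import *
go((494.9,195,250,1.571))
```

```text
at [ 554.8 -154.9  253.6] [ 3.141e+00 -2.000e-03 -1.400e-01] F [-0.2 -0.8 -2. ] w 10.5 t 39.75
[-10.8, -33.8, 0.3, 0.1, -0.1, -98.1]
```

Emit:
{"name": "move_arm", "arguments": {
  "increments": [
    [-10.8,-33.8,0.2,0,0,-98.1],
    [-10.8,-33.8,0.2,0,0,-98.1],
    [-10.8,-33.8,0.2,0,0,-98.1],
    [-10.8,-33.8,0.2,0,0,-98.1],
    [-10.8,-33.8,0.2,0,0,-98.1],
    [-10.8,-33.8,0.2,0,0,-98.1],
    [-10.8,-33.8,0.2,0,0,-98.1],
    [-10.8,-33.8,0.2,0,0,-98.1],
    [-10.8,-33.8,0.2,0,0,-98.1],
    [-10.8,-33.8,0.2,0,0,-98.1],
    [-10.8,-33.8,0.2,0,0,-98.1],
    [-10.8,-33.8,0.2,0,0,-98.1],
    [-10.8,-33.8,0.2,0,0,-98.1],
    [-10.8,-33.8,0.2,0,0,-98.1]
  ]
}}

```text
clock: 41.15
eef_pos: [494.3, 194.4, 249.2]
tool_rot: [-3.139, 0.001, 1.57]
force: [-0.0, -0.0, -2.3]
width: 10.3
```

Run:
```python
from h import *
go((494.9,195,138,1.571))
```

```text
at [494.3 194.4 249.2] [-3.139e+00  1.000e-03  1.570e+00] F [-0.  -0.  -2.3] w 10.3 t 41.15
[0.1, 0.1, 11.1, -0.1, 0.1, -0.0]
```

Emit:
{"name": "move_arm", "arguments": {
  "increments": [
    [0,0,3,0,0,0],
    [0,0,6,0,0,0],
    [0,0,8,0,0,0],
    [0,0,9.5,0,0,0],
    [0,0,10.5,0,0,0],
    [0,0,11,0,0,0],
    [0,0,11.3,0,0,0],
    [0,0,11.4,0,0,0],
    [0,0,11.4,0,0,0]
  ]
}}

```text
clock: 42.05
eef_pos: [494.8, 194.9, 138.2]
tool_rot: [3.141, 0.001, 1.572]
force: [-4.0, -2.0, 11.5]
width: 10.5
```

Emit:
{"name": "move_arm", "arguments": {
  "increments": [
    [0,0,0,0,0,0],
    [0,0,0,0,0,0],
    [0,0,0,0,0,0],
    [0,0,0,0,0,0],
    [0,0,-3,0,0,0],
    [0,0,-7,0,0,0],
    [0,0,-12,0,0,0],
    [0,0,-16,0,0,0],
    [-40,-4,-16,0,0,0],
    [-40,-4,-16,0,0,0],
    [-40,-4,-16,0,0,0],
    [-40,-4,-16,0,0,0],
    [-40,-4,-16,0,0,0],
    [-40,-4,-16,0,0,0],
    [-40,-4,-16,0,0,0],
    [-40,-4,-16,0,0,0],
    [-40,-4,-16,0,0,0],
    [-40,-4,-16,0,0,0],
    [-40,-4,-16,0,0,0]
  ],
  "grip": -0.25
}}

```text
clock: 43.95
eef_pos: [455.8, -203.6, 296.3]
tool_rot: [3.141, -0.001, 1.574]
force: [0.2, 1.0, -0.1]
width: 32.0
```

Run:
```python
from h import *
go()
guards()
pic("side","s9");pic("top","t5")
a=cv2.imread("pics/s9.png");b=cv2.imread("pics/t5.png")
cv2.imwrite("pics/f.png",np.hstack([a[100:480,60:460],b[100:480,30:430]]))
```

```text
at [ 455.8 -203.6  296.3] [ 3.141e+00 -1.000e-03  1.574e+00] F [ 0.2  1.  -0.1] w 32.0 t 43.95
px [122.1 289.1] area 1818 sz [44, 296] z64 [494.4 325.3] axis 1.566
```

View pics/f.png

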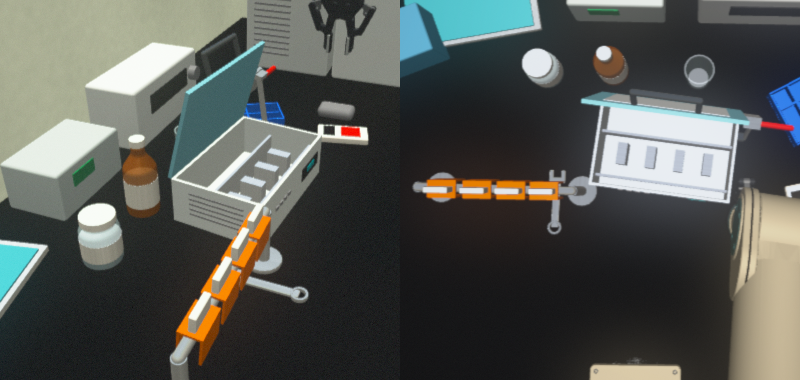

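All four guards sit astride the rail, the blocks are bare, the lid rests on the stay, and the bystanders are where they were. I'll hand the job in.

Run:
```python
from h import *
guards();go()
print(ctrl.finish_job())
```

```text
px [122.1 289.1] area 1818 sz [44, 296] z64 [494.4 325.3] axis 1.566
at [ 455.9 -203.5  296.5] [ 3.141 -0.     1.575] F [0.3 0.6 0.6] w 31.8 t 44.15
the job is handed in; nothing more can be done
None
```

The sample conditioner is ready for loading, and I handed the job in at 44.2 s of the 210 s allowed. I swung the lid up and back, flipped the stay to its stop, and let the lid down until it rested on the stay. Only then did I move the four guards, one at a time, onto the rail at about y = 410, 338, 266 and 195 mm.

The last pictures, from both cameras, show:
- **Lid:** it rests on the stay, with the ear on the red crossbar.
- **Guards:** all four sit astride the rail and the four blocks are bare. I saw no sign of a guard being knocked aside.
- **Other things on the bench:** those in view looked unmoved (bottle, jar, beaker, wrench, meter, mouse and vial tray), but I did not measure them.
- **Robot:** the gripper is clear, with readings near 0 N. The largest reading I saw was about 18 N, while setting down the first guard.

I judged the lid angle from the pictures and from where the handle was released, since there is no direct reading. None of the checks failed or disagreed. Between guards, the colour check could not tell the hung guards apart and once lost sight of part of the row behind the arm. The next picture showed all of them in place.

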